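# Put the brandy cups and the jigger away from the drying basket

### The arm

A 7-joint arm with a two-finger parallel gripper is mounted at the origin on the work surface. World frame = base frame: x ahead of the robot, y to its left, z up, the work surface at z = 0. Lengths are in m, angles in rad, forces in N, time in s.
With the tool pointing down it reaches from about 0.425 to 1.025 m from the base axis. Payload 9.4 kg.
Tool frame: the origin (TCP) lies on the front face of the gripper's body, between the roots of the fingers; the fingertips stand 73 mm ahead of it and the grasp point (between the pads) lies 54 mm ahead of it (env.tip_extent is the distance from the TCP to the fingertips, in m); z points along the fingers, y is the direction in which the jaws open and shut (so a half turn about z gives the same grasp; the last joint's range is limited). The gripper opens to 85 mm and grips with 20 to 120 N. Pads are 22 mm wide; open, the fingers measure 114 mm over their backs; the gripper's body (76 mm by 85 mm) begins 54 mm behind the grasp point. The pads swing forward as they close: fully open they stand 13 mm farther back than shut.
Start: joints at [1.23, 0.599, -0.003, 1.599, 0.002, 0.943, -0.08], TCP at [0.189, -0.7, 0.304] pointing down, gripper open.
Joint ranges: [-2.57, 2.57], [-0.35, 1.97], [-1.29, 1.29], [0.11, 2.56], [-1.05, 4.19], [0.11, 1.86], [-2.63, 2.63]. Speed limits (rad/s): [2.22, 2.22, 3.01, 3.01, 3.14, 3.14, 3.14].

### API

Orientations are given as a 3x3 rotation matrix whose columns are the frame's x, y, z axes.
In Python, from bench import env, eyes gives the robot as it stands.
- The arm moves only by the shell command python3 -m crank 'ROWS'. ROWS is JSON, a list of rows, each a list of 5 numbers: the shift along the world's x, y, z in m, then the turn about the world's z in degrees, then the gripper's target within -1 to 1 (fully open at 1, half-way at 0, shut at -1). A call has 1 to 10 rows; each row is the pose to reach, as a shift and turn from the pose measured when the call began; what a row does not reach only later rows make up. A row lasts 1/10 s, in which the tool goes at most 50 mm and 8.59 degrees, less where a joint would pass 70% of its speed; a pose out of reach is approached as far as the arm can. A call with a gripper value outside its range is refused whole. The fingers move at their own pace and stop on an object; the grip force is fixed at half the most. Time passes only in rows, so rows that repeat a pose let the fingers close. It gives the time, the measured TCP pose, the force and the opening at its end, in the units of the state.
- env.observe(): the state, without advancing time (a new reading comes with each control period).
- eyes.capture(name): name is "scene" or "top" or "wrist"; returns a dict with "image" (420x560x3 uint8, red, green, blue), "camera_matrix" (3x3 intrinsics, pixels), "dist" ([k1, k2, p1, p2, k3] as OpenCV has them; the pictures are not rectified), "xyz" and "rotation" of the camera in the world; the wrist camera has in their place "mount" (4x4, takes a point from camera to tool coordinates, whose origin is the TCP and whose axes are the flange's). Camera axes: x right, y down, z forward; pixel columns grow to the right and rows downward; lengths in m; the calibration is good to about 2 mm. A picture is of the moment at which its call begins: read the wrist's pose just before it. There is no depth.
- env.finish_job(): hands the job in, once; it reports no verdict.
The state is a dict: "clock": time; "joints": joint angles; "dq": joint speeds; "joint_efforts": joint torques, N m; "position": TCP position; "ee_rot": TCP orientation; "wrist_force": force on the tool from outside, world axes, zero at the start; "torque": the same for the moment, N m; "finger_gap": opening from 0.0 (shut) to 1.0 (fully open).
Only numpy, scipy, OpenCV 4.12 (cv2) and the standard library are available. Lean on these libraries where they do the work, as an engineer would, in place of code of your own. Each camera call takes 0.05 s, during which the arm holds its last target. There are 200 camera calls.

### The job

Pull open the drawer of the little cream bar cabinet, take the small white ceramic cups one by one out of the wooden basket, stand them all upright in the drawer and push it fully shut. Stand the waisted steel jigger from the basket upright in the middle of the round marble coaster, and leave the corks in the basket and the glassware and the olive dish undisturbed.

Things in the scene. Friction and masses are not known exactly. Their poses are not given: they have to be found in the camera images.
- cup1: plain white straight-sided ceramic drinking cup without handle, 44 mm across and 46 mm tall (foot 39 mm across, the lowest 8 mm flare out to 44), open at the top, about 120 g; origin at the centre of its underside, z up out of the mouth. Starts upright in the basket. Between 3 and 5 of the five cups are present; an absent one has no pose
- cup2: plain white straight-sided ceramic drinking cup without handle, 44 mm across and 46 mm tall (foot 39 mm across, the lowest 8 mm flare out to 44), open at the top, about 120 g; origin at the centre of its underside, z up out of the mouth. Starts upright in the basket. Between 3 and 5 of the five cups are present; an absent one has no pose
- cup3: plain white straight-sided ceramic drinking cup without handle, 44 mm across and 46 mm tall (foot 39 mm across, the lowest 8 mm flare out to 44), open at the top, about 120 g; origin at the centre of its underside, z up out of the mouth. Starts upright in the basket. Between 3 and 5 of the five cups are present; an absent one has no pose
- cup4: plain white straight-sided ceramic drinking cup without handle, 44 mm across and 46 mm tall (foot 39 mm across, the lowest 8 mm flare out to 44), open at the top, about 120 g; origin at the centre of its underside, z up out of the mouth. Starts upright in the basket. Between 3 and 5 of the five cups are present; an absent one has no pose
- cup5: plain white straight-sided ceramic drinking cup without handle, 44 mm across and 46 mm tall (foot 39 mm across, the lowest 8 mm flare out to 44), open at the top, about 120 g; origin at the centre of its underside, z up out of the mouth. Starts upright in the basket. Between 3 and 5 of the five cups are present; an absent one has no pose
- jigger: steel hourglass-shaped cocktail jigger, 76 mm tall, about 120 g: larger cup downwards (40 mm across at the foot), waist 16 mm across at 36 to 42 mm up, upper cup widening from 32 mm across at 50 mm up to 36 mm at the rim; origin at the centre of its underside, z up. Starts upright in the basket among the cups, its place varies
- basket: fixed low wooden basket (open tray), 360 mm along its x, 230 mm along its y, 45 mm high, walls 6 mm thick, inner floor 6 mm above its origin; origin at the centre of its underside; cups and jigger stand at first in two rows of three, about 90 mm apart centre to centre, corks at its two x ends
- coaster: fixed round pale marble coaster, 96 mm across, 10 mm thick, lying on the table between basket and drawer; origin at the centre of its underside, its top 10 mm higher
- bar_drawer0 (a joint): drawer of the cream cabinet, slide: 0 = fully shut, grows as it is pulled out towards the robot (along the cabinet's -x), at most 0.181 m; starts shut or up to 35 mm open; slight friction, stays where it is left
- bar_drawer0_handle (a point): middle of the drawer's horizontal brass bar handle: bar 11 mm thick, 120 mm long along y, standing 35 mm clear (centre to panel) in front of the 15 mm thick drawer front; 72 mm above the table; moves with the drawer; x points into the cabinet, y along the bar. The top edge of the drawer front is 97 mm and the cabinet's top 110 mm above the table
- drawer_floor (a point): middle of the front edge of the drawer's inner floor (where it meets the inside of the drawer front), 22 mm above the table, moves with the drawer; x points into the cabinet, y along its width. Inner floor 215 mm along x (0 to 0.215), 278 mm along y (each side of 0 half); drawer side walls 6 mm thick, rising 66 mm above this floor; 76 mm of headroom under the cabinet's top plate.
- bar: fixed cream cabinet that holds the drawer, 260 mm deep (x), 320 mm wide (y), 110 mm high; origin at the centre of its underside, x points away from its front. Its top plate starts 15 mm behind the shut drawer's face, so with the drawer out by q metres the part of the drawer floor with x below q - 0.006 (frame of drawer_floor) lies open to the sky. A card box and a candle tin lie on top
- cork1_center (a point): centre of a wine cork, a cylinder 24 mm across and 44 mm long, lying in the basket near one of its ends; it stays in the basket
- cork2_center (a point): centre of a wine cork, a cylinder 24 mm across and 44 mm long, lying in the basket near one of its ends; it stays in the basket
- decanter: stoppered glass decanter standing behind the basket, 120 mm across, 224 mm tall; origin under its centre; leave alone
- wineglass1: stemmed wine glass standing to the left of the cabinet, 76 mm across, 190 mm tall; origin under its centre; leave alone
- wineglass2: stemmed wine glass standing to the left of the cabinet, 76 mm across, 190 mm tall; origin under its centre; leave alone
- olive_dish: small empty brown dish, 84 mm across, 28 mm high, behind the coaster; origin under its centre; leave alone
Things that resemble listed ones, but are neither listed nor needed, are in the scene too. Leave any blue look-alike of the cup4 alone.

How it is judged:
On the way, in this order (a step that is already met when the one before it is completed fails the run):
1. the drawer is pulled open by more than 12 cm (value of joint bar_drawer0 above 0.12 m), for 0.2 s.
2. all cups that are present stand upright in the drawer (x of cup1 in the frame of drawer_floor between -0.0025 and 0.2175 m and y of cup1 in the frame of drawer_floor between -0.14 and 0.14 m and z of cup1 in the frame of drawer_floor between -0.006 and 0.012 m and angle between each of cup1, cup2, cup3, cup4, cup5's own z axis and vertical below 0.25 rad and x of cup2 in the frame of drawer_floor between -0.0025 and 0.2175 m and y of cup2 in the frame of drawer_floor between -0.14 and 0.14 m and z of cup2 in the frame of drawer_floor between -0.006 and 0.012 m and x of cup3 in the frame of drawer_floor between -0.0025 and 0.2175 m and y of cup3 in the frame of drawer_floor between -0.14 and 0.14 m and z of cup3 in the frame of drawer_floor between -0.006 and 0.012 m and x of cup4 in the frame of drawer_floor between -0.0025 and 0.2175 m and y of cup4 in the frame of drawer_floor between -0.14 and 0.14 m and z of cup4 in the frame of drawer_floor between -0.006 and 0.012 m and x of cup5 in the frame of drawer_floor between -0.0025 and 0.2175 m and y of cup5 in the frame of drawer_floor between -0.14 and 0.14 m and z of cup5 in the frame of drawer_floor between -0.006 and 0.012 m), for 0.3 s.
3. the drawer is pushed fully shut (value of joint bar_drawer0 below 0.006 m), for 0.2 s.
At the end, for the whole second after the job is handed in: every cup present stands upright (within 0.25 rad) on the drawer's floor, the drawer is shut to within 6 mm, the jigger stands upright (within 0.15 rad) on the coaster within 30 mm of its centre, both corks lie in the basket, all at rest (all of step 2 and linear speed of each of cup1, cup2, cup3, cup4, cup5, jigger below 0.03 m/s and value of joint bar_drawer0 below 0.006 m and horizontal distance between jigger and coaster below 0.03 m and height (world z) of jigger between 0.007 and 0.015 m and angle between jigger's own z axis and vertical below 0.15 rad and x of cork1_center in the frame of basket between -0.18 and 0.18 m and y of cork1_center in the frame of basket between -0.115 and 0.115 m and z of each of cork1_center, cork2_center in the frame of basket below 0.045 m and x of cork2_center in the frame of basket between -0.18 and 0.18 m and y of cork2_center in the frame of basket between -0.115 and 0.115 m); the robot touches nothing.
It fails at once if the decanter is knocked over or shoved more than 40 mm (distance of decanter from where it was at the start of the episode above 0.04 m or angle between decanter's own z axis and vertical above 0.4 rad).
It fails at once if the first wine glass is knocked over or shoved more than 40 mm (distance of wineglass1 from where it was at the start of the episode above 0.04 m or angle between wineglass1's own z axis and vertical above 0.4 rad).
It fails at once if the second wine glass is knocked over or shoved more than 40 mm (distance of wineglass2 from where it was at the start of the episode above 0.04 m or angle between wineglass2's own z axis and vertical above 0.4 rad).
It fails at once if the olive dish is knocked over or shoved more than 40 mm (distance of olive_dish from where it was at the start of the episode above 0.04 m or angle between olive_dish's own z axis and vertical above 0.4 rad).
Of cup1, cup2, cup3, cup4, cup5 only 3 to 5 are there at a start; the rules pass over those that are not, and their reading is None.
At some moment in a run one of cup1, cup2, cup3, cup4, cup5 may be knocked a few centimetres aside while the robot is not near it.
It also fails if it takes over 210 s, if anything falls off the work surface, if the arm or the gripper's body presses on something with over 40 N, if the wrist force passes 120 N, or if a joint passes its speed limit or range.

## Working session

There is one attempt and no reset: what is moved stays moved. The work goes in short steps, Python scripts to look and compute and a shell command to move; the robot and the scene stay as the last step left them, time stands still between calls to the robot, and variables do not carry over. Pictures are saved under pics/ and viewed, about 12 in all and at most 16, crops included, and the job is handed in when it is done.

```bash
ls; mkdir -p pics; cat > h.py <<'E'
import numpy as np, cv2, json
from bench import env, eyes
def cap(name, fn=None):
    s=env.observe(); c=eyes.capture(name)
    if name=="wrist":
        M=np.array(c["mount"]); R=np.array(s["ee_rot"]); p=np.array(s["position"])
        c["rotation"]=R@M[:3,:3]; c["xyz"]=R@M[:3,3]+p
    if fn:
        cv2.imwrite("pics/"+fn+".png", c["image"][:,:,::-1])
        np.savez("pics/"+fn+".npz", K=c["camera_matrix"], d=c["dist"], t=c["xyz"], R=c["rotation"])
    return c
def px2w(fn, uv, z):
    """pixels -> world points on plane z"""
    c=np.load("pics/"+fn+".npz")
    n=cv2.undistortPoints(np.array(uv,float).reshape(-1,1,2), c["K"], c["d"]).reshape(-1,2)
    r=np.c_[n,np.ones(len(n))]@c["R"].T
    return c["t"]+r*((np.broadcast_to(z,len(n))-c["t"][2])/r[:,2])[:,None]
def w2px(fn, P):
    c=np.load("pics/"+fn+".npz")
    Rt=c["R"].T
    return cv2.projectPoints(np.array(P,float).reshape(-1,3), cv2.Rodrigues(Rt)[0], -Rt@c["t"], c["K"], c["d"])[0].reshape(-1,2)
def crop(fn, x0,y0,x1,y1, s, out):
    im=cv2.imread("pics/"+fn+".png")[y0:y1,x0:x1]
    cv2.imwrite("pics/"+out+".png", cv2.resize(im,None,fx=s,fy=s,interpolation=cv2.INTER_CUBIC))
def st():
    s=env.observe(); R=np.array(s["ee_rot"])
    print("t",s["clock"],"p",np.round(s["position"],4),"z",np.round(R[:,2],3),"jawyaw",np.round(np.degrees(np.arctan2(R[1,1],R[0,1])),1),"F",np.round(s["wrist_force"],1),"gap",s["finger_gap"],"q",np.round(s["joints"],2))
E
python3 - <<'E'
from h import *
cap("top","top0"); cap("scene","scene0"); st()
for n in("top0","scene0"):
    c=np.load("pics/"+n+".npz"); print(c["t"],c["R"].round(2).tolist())
im=[cv2.imread(f"pics/{n}.png") for n in("top0","scene0")]
E
```

```text
pics
t 0.1 p [ 0.1889 -0.6996  0.3031] z [-0.001  0.001 -1.   ] jawyaw -74.9 F [-0.5  0.5  0.6] gap 0.9988456208420876 q [ 1.23  0.6  -0.    1.6   0.    0.94 -0.08]
[0.41808025 0.08844796 1.23868247] [[-0.01, -1.0, 0.05], [-1.0, 0.01, -0.0], [0.0, -0.05, -1.0]]
[ 1.55507886 -0.27083934  0.79793698] [[0.32, 0.53, -0.79], [0.95, -0.18, 0.26], [-0.01, -0.83, -0.56]]
```

View pics/top0.png

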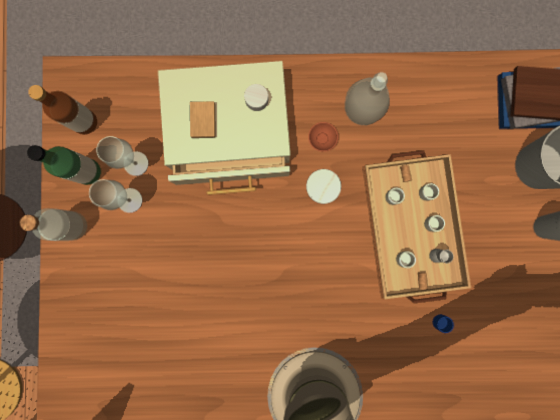

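View pics/scene0.png

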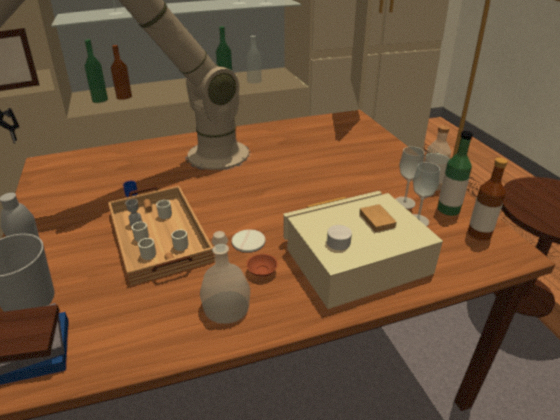

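```bash
python3 - <<'E'
from h import *
im=cv2.imread("pics/top0.png")
a=cv2.resize(im[145:310,355:480],None,fx=3.6,fy=3.6,interpolation=cv2.INTER_CUBIC)
b=cv2.resize(im[145:205,155:345],None,fx=1.8,fy=1.8,interpolation=cv2.INTER_CUBIC)
b=np.vstack([b,np.zeros((a.shape[0]-b.shape[0],b.shape[1],3),np.uint8)])
cv2.imwrite("pics/c0.png",np.hstack([a,b])); print(a.shape,b.shape)
E
```

```text
(594, 450, 3) (594, 342, 3)
```

View pics/c0.png

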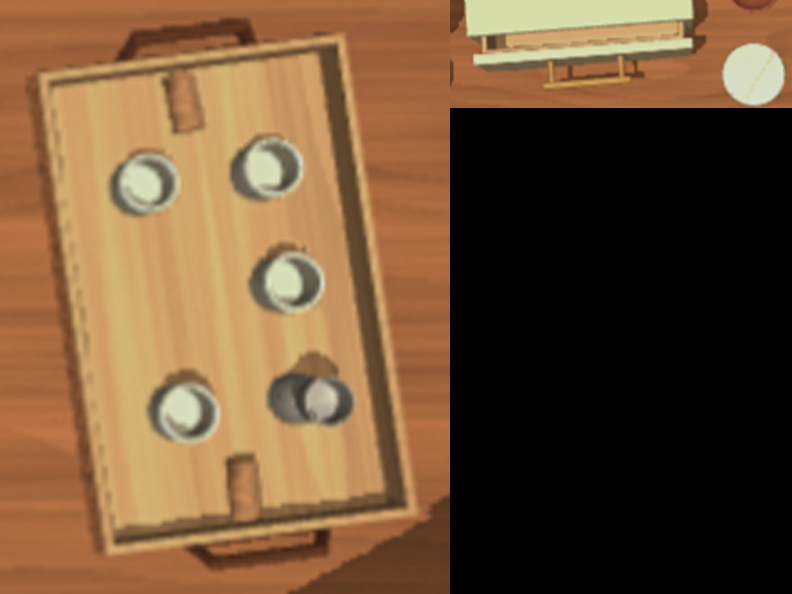

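```bash
python3 - <<'E'
from h import *
A=lambda l:[(355+x/3.6,145+y/3.6) for x,y in l]
B=lambda l:[(155+(x-450)/1.8,145+y/1.8) for x,y in l]
np.set_printoptions(precision=4,suppress=True)
print("cups",px2w("top0",A([(146,182),(268,167),(289,282),(185,411)]),.052))
print("jig top",px2w("top0",A([(328,400)]),.082),"foot shadow",px2w("top0",A([(295,397)]),.026))
print("corks",px2w("top0",A([(182,100),(244,487)]),.018))
h=px2w("top0",B([(545,86),(632,81)]),.0775);print("handle",h,h.mean(0),np.linalg.norm(h[1]-h[0]))
f=px2w("top0",B([(475,65),(692,50)]),.097);print("front",f,f.mean(0),np.linalg.norm(f[1]-f[0]))
g=px2w("top0",[(159,70),(283,62),(289.5,157),(165,164)],.11);print("cab",g,g.mean(0))
print("coaster",px2w("top0",B([(753,74)]),.01))
print("basket",px2w("top0",A([(40,75),(343,38),(412,510),(105,552)]),.045), px2w("top0",A([(40,75),(343,38),(412,510),(105,552)]),.045).mean(0))
print("olive",px2w("top0",[(323,137)],.028),"blue",px2w("top0",[(443,321)],.046))
g=f[1]-f[0];print("front angle",np.degrees(np.arctan2(g[1],g[0])), "handle ang",np.degrees(np.arctan2(*(h[1]-h[0])[1::-1])))
print("dec",px2w("top0",[(378,82)],.224),px2w("top0",[(366,104)],.06),"glass",px2w("top0",[(115,152),(108,193)],.19),px2w("top0",[(136,163),(130,201)],.0))
E
```

```text
cups [[ 0.5375 -0.2225  0.052 ]
 [ 0.5474 -0.3128  0.052 ]
 [ 0.4619 -0.3256  0.052 ]
 [ 0.368  -0.2464  0.052 ]]
jig top [[ 0.3759 -0.3401  0.082 ]] foot shadow [[ 0.3764 -0.3363  0.026 ]]
corks [[ 0.6035 -0.2604  0.018 ]
 [ 0.3089 -0.2985  0.018 ]]
handle [[0.5488 0.2747 0.0775]
 [0.5545 0.1484 0.0775]] [0.5516 0.2116 0.0775] 0.12644784414941015
front [[0.578  0.3711 0.097 ]
 [0.5956 0.061  0.097 ]] [0.5868 0.216  0.097 ] 0.31062990072963476
cab [[0.863  0.3923 0.11  ]
 [0.8807 0.0738 0.11  ]
 [0.6342 0.0606 0.11  ]
 [0.62   0.3777 0.11  ]] [0.7495 0.2261 0.11  ]
coaster [[ 0.5707 -0.0345  0.01  ]]
basket [[ 0.6197 -0.1472  0.045 ]
 [ 0.6442 -0.3738  0.045 ]
 [ 0.2932 -0.4122  0.045 ]
 [ 0.265  -0.1864  0.045 ]] [ 0.4555 -0.2799  0.045 ]
olive [[ 0.7039 -0.0342  0.028 ]] blue [[ 0.2044 -0.339   0.046 ]]
front angle -86.7365999801415 handle ang -87.43012917416765
dec [[ 0.7839 -0.1435  0.224 ]] [[ 0.7839 -0.1476  0.06  ]] glass [[0.6356 0.4746 0.19  ]
 [0.5385 0.4905 0.19  ]] [[0.6434 0.4863 0.    ]
 [0.5373 0.5026 0.    ]]
```

The blue thing at top-view pixel (443,323) is the decoy. The four white cups are at (396,196), (429,191), (435,223) and (406,259), and the jigger is at (445,256). The drawer is about 25 mm open. I'll go to the handle first.

```bash

python3 -m crank '[[0.26,0.35,0,40,-0.4],[0.26,0.35,0,40,-0.4],[0.26,0.35,0,40,-0.4],[0.26,0.35,0,40,-0.4],[0.26,0.35,0,40,-0.4],[0.26,0.35,0,40,-0.4],[0.26,0.35,0,40,-0.4],[0.26,0.35,0,40,-0.4],[0.26,0.35,0,40,-0.4],[0.26,0.35,0,40,-0.4]]'
python3 -m crank '[[0.10,0.56,-0.05,38,-0.4],[0.10,0.56,-0.05,38,-0.4],[0.10,0.56,-0.05,38,-0.4],[0.10,0.56,-0.05,38,-0.4],[0.10,0.56,-0.05,38,-0.4],[0.10,0.56,-0.05,38,-0.4],[0.10,0.56,-0.05,38,-0.4],[0.10,0.56,-0.05,38,-0.4],[0.10,0.56,-0.05,38,-0.4],[0.10,0.56,-0.05,38,-0.4]]'
python3 -c "
from h import *
st()"
```

```text
clock: 1.1
position: [0.4526, -0.3444, 0.3031]
ee_rot: [[0.565, 0.825, 0.0], [0.825, -0.565, 0.003], [0.003, -0.001, -1.0]]
wrist_force: [0.5, 0.5, 1.0]
finger_gap: 0.297
clock: 2.1
position: [0.539, 0.1415, 0.2594]
ee_rot: [[-0.062, 0.998, -0.002], [0.998, 0.062, 0.002], [0.002, -0.002, -1.0]]
wrist_force: [0.5, 0.3, 0.4]
finger_gap: 0.302
t 2.1 p [0.539  0.1415 0.2594] z [-0.002  0.002 -1.   ] jawyaw 3.5 F [0.5 0.3 0.4] gap 0.30203406275408434 q [-0.06  0.49 -0.42  2.01  0.3   0.7  -0.6 ]
```

```bash

python3 -m crank '[[0.0125,0.07,-0.02,0,-0.4],[0.0125,0.07,-0.02,0,-0.4],[0.0125,0.07,-0.02,0,-0.4],[0.0125,0.07,-0.02,0,-0.4]]'
python3 -c "
from h import *
st(); cap('wrist','w1')
print(w2px('w1',[[.5488,.2747,.0775],[.5545,.1484,.0775],[.5516,.2116,.0775]]))"
```

```text
clock: 2.5
position: [0.5514, 0.211, 0.2387]
ee_rot: [[-0.062, 0.998, -0.003], [0.998, 0.062, 0.001], [0.001, -0.003, -1.0]]
wrist_force: [-0.2, -1.4, 0.4]
finger_gap: 0.3
t 2.5 p [0.5514 0.211  0.2387] z [-0.003  0.001 -1.   ] jawyaw 3.6 F [-0.2 -1.4  0.4] gap 0.3004158891181744 q [-0.19  0.55 -0.4   1.96  0.32  0.7  -0.72]
[[282.03246819 122.73244048]
 [279.32223873 286.49912695]
 [280.51123721 210.72449174]]
```

View pics/w1.png

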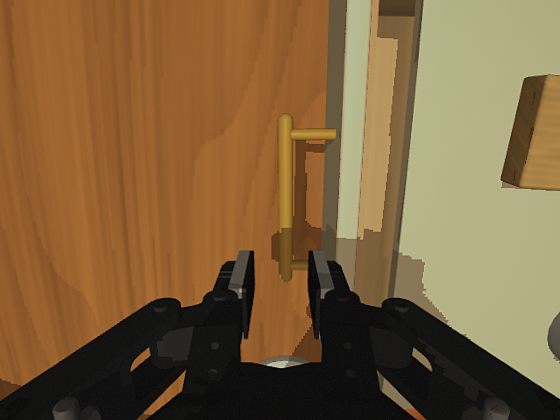

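```bash

python3 -c "
from h import *
p=px2w('w1',[[286,118],[287.5,279]],.0775);print(p,p.mean(0))
p=px2w('w1',[[345,120],[338,235],[362,120],[418,60],[402,270]],[.097,.097,.097,.11,.11]);print(p)"
```

```text
[[0.55130439 0.27800666 0.0775    ]
 [0.56054255 0.15550451 0.0775    ]] [0.55592347 0.21675558 0.0775    ]
[[0.58796456 0.27970834 0.097     ]
 [0.59208292 0.20265766 0.097     ]
 [0.59861515 0.28041182 0.097     ]
 [0.62307935 0.31566231 0.11      ]
 [0.63554366 0.18506445 0.11      ]]
```

```bash

python3 -m crank '[[0.0045,0.004,-0.04,0,-0.4],[0.0045,0.004,-0.07,0,-0.4],[0.0045,0.004,-0.09,0,-0.4],[0.0045,0.004,-0.105,0,-0.4],[0.0045,0.004,-0.112,0,-0.4],[0.0045,0.004,-0.112,0,-0.4],[0.0045,0.004,-0.112,0,-1],[0.0045,0.004,-0.112,0,-1],[0.0045,0.004,-0.112,0,-1],[0.0045,0.004,-0.112,0,-1]]'
```

```text
clock: 3.55
position: [0.5568, 0.2132, 0.1282]
ee_rot: [[-0.06, 0.998, -0.001], [0.998, 0.06, 0.0], [0.0, -0.001, -1.0]]
wrist_force: [0.4, -2.7, 7.0]
finger_gap: 0.104
```

```bash

python3 -m crank '[[-0.01,-0.001,0,0,-1],[-0.025,-0.0015,0,0,-1],[-0.04,-0.0024,0,0,-1],[-0.055,-0.0033,0,0,-1],[-0.07,-0.0042,0,0,-1],[-0.085,-0.005,0,0,-1],[-0.10,-0.006,0,0,-1],[-0.115,-0.007,0,0,-1],[-0.13,-0.0078,0,0,-1],[-0.145,-0.0087,0,0,-1]]'
python3 -m crank '[[-0.003,0,0,0,-1],[-0.003,0,0,0,-1],[-0.003,0,0,0,-1]]'
```

```text
clock: 4.55
position: [0.4107, 0.2034, 0.1283]
ee_rot: [[-0.059, 0.998, -0.001], [0.998, 0.059, -0.001], [-0.001, -0.001, -1.0]]
wrist_force: [1.6, -1.4, -8.1]
finger_gap: 0.105
clock: 4.85
position: [0.4078, 0.2032, 0.1283]
ee_rot: [[-0.059, 0.998, -0.002], [0.998, 0.059, -0.001], [-0.001, -0.002, -1.0]]
wrist_force: [-2.1, -0.9, -5.8]
finger_gap: 0.104
```

```bash

python3 -m crank '[[0,0,0,0,-0.4],[0,0,0,0,-0.4],[0,0,0,0,-0.4],[0,0,0.03,0,-0.4],[0,0,0.07,0,-0.4],[0,0,0.12,0,0],[0,0,0.16,0,0.5],[0.03,-0.03,0.17,0,0.5],[0.06,-0.07,0.17,0,0.5],[0.08,-0.12,0.17,0,0.5]]'
python3 -m crank '[[-0.02,-0.33,0,0,0.5],[-0.02,-0.33,0,0,0.5],[-0.02,-0.33,0,0,0.5],[-0.02,-0.33,0,0,0.5],[-0.02,-0.33,0,0,0.5],[-0.02,-0.33,0,0,0.5],[-0.02,-0.33,0,0,0.5],[-0.02,-0.33,0,0,0.5],[-0.02,-0.33,0,0,0.5],[-0.02,-0.33,0,0,0.5]]'
python3 -c "
from h import *
st(); cap('wrist','w2'); cap('top','top2')
print(w2px('w2',[[0.5375,-0.2225,0.052],[ 0.5474,-0.3128,0.052 ],[ 0.4619,-0.3256,0.052],[ 0.368,-0.2464,0.052 ],[ 0.3759,-0.3401,0.082]]))
a=cv2.imread('pics/w2.png'); b=cv2.imread('pics/top2.png')[130:310,150:480]
b=cv2.resize(b,None,fx=560/330,fy=560/330,interpolation=cv2.INTER_CUBIC)[:305]
cv2.imwrite('pics/c2.png',np.vstack([a[:290],b])); print(b.shape)"
```

```text
clock: 5.85
position: [0.4887, 0.0861, 0.2996]
ee_rot: [[-0.06, 0.998, 0.002], [0.998, 0.06, 0.0], [-0.0, 0.002, -1.0]]
wrist_force: [1.2, 0.4, -0.2]
finger_gap: 0.754
clock: 6.85
position: [0.4688, -0.2427, 0.2997]
ee_rot: [[-0.061, 0.998, 0.003], [0.998, 0.061, 0.0], [0.0, 0.003, -1.0]]
wrist_force: [-0.0, 0.3, 0.4]
finger_gap: 0.75
t 6.85 p [ 0.4688 -0.2427  0.2997] z [ 0.003  0.    -1.   ] jawyaw 3.5 F [-0.   0.3  0.4] gap 0.7496138122535899 q [ 0.65  0.39 -0.38  2.04  0.21  0.75  0.21]
[[350.59749678 168.69378057]
 [349.48838381 253.50167605]
 [268.26960378 260.19606305]
 [177.68845001 182.44911971]
 [179.73667883 282.09975729]]
(305, 560, 3)
```

View pics/c2.png

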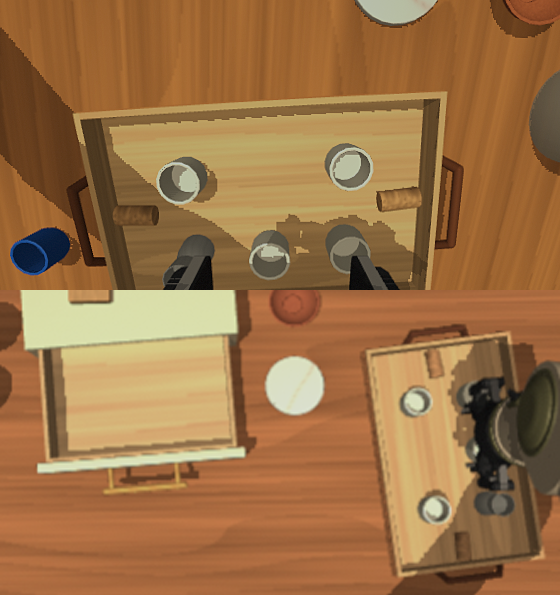

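```bash
python3 - <<'E'
from h import *
np.set_printoptions(precision=4,suppress=True)
print(px2w('w2',[[350,166],[182,181],[270,256]],.052))
T=lambda l:[(150+x/1.697,130+(y-290)/1.697) for x,y in l]
h=px2w("top2",T([(104,492),(186,487)]),.0775);print("handle",h,h.mean(0))
f=px2w("top2",T([(38,471),(245,454)]),.097);print("front",f,f.mean(0))
f=px2w("top2",T([(47,461),(239,446),(42,352),(234,337)]),.088);print("inner/walls",f)
print("coaster",px2w("top2",T([(294.5,386)]),.01))
E
```

```text
[[ 0.5366 -0.2199  0.052 ]
 [ 0.3723 -0.2447  0.052 ]
 [ 0.4635 -0.3206  0.052 ]]
handle [[0.402  0.2663 0.0775]
 [0.4079 0.1409 0.0775]] [0.4049 0.2036 0.0775]
front [[0.4352 0.3623 0.097 ]
 [0.4566 0.0504 0.097 ]] [0.4459 0.2063 0.097 ]
inner/walls [[0.4503 0.3508 0.088 ]
 [0.4692 0.059  0.088 ]
 [0.6171 0.3581 0.088 ]
 [0.6366 0.0642 0.088 ]]
coaster [[ 0.5694 -0.035   0.01  ]]
```

```bash

python3 -m crank '[[0.034,0.011,0,0,0.5],[0.068,0.022,-0.03,0,0.5],[0.068,0.022,-0.07,0,0.5],[0.068,0.022,-0.11,0,0.5],[0.068,0.022,-0.15,0,0.5],[0.068,0.022,-0.18,0,0.5],[0.068,0.022,-0.20,0,0.5],[0.068,0.022,-0.206,0,0.5],[0.068,0.022,-0.206,0,0.5],[0.068,0.022,-0.206,0,0.5]]'
python3 -m crank '[[0,0,0,0,-1],[0,0,0,0,-1],[0,0,0,0,-1],[0,0,0,0,-1],[0,0,0,0,-1],[0,0,0.02,0,-1],[0,0,0.05,0,-1],[0,0,0.09,0,-1],[0,0,0.13,0,-1],[0,0,0.15,0,-1]]'

```

```text
clock: 7.95
position: [0.5376, -0.2202, 0.0948]
ee_rot: [[-0.063, 0.998, 0.004], [0.998, 0.063, -0.0], [-0.0, 0.004, -1.0]]
wrist_force: [-0.7, 0.3, -0.4]
finger_gap: 0.746
clock: 8.95
position: [0.5382, -0.2205, 0.249]
ee_rot: [[-0.063, 0.998, 0.008], [0.998, 0.063, -0.002], [-0.002, 0.008, -1.0]]
wrist_force: [0.7, -0.6, -1.7]
finger_gap: 0.488
```

```bash

python3 -m crank '[[0,0.02,0,0,-1],[0,0.06,0,0,-1],[0,0.11,0,0,-1],[0,0.16,0,0,-1],[0,0.21,0,0,-1],[0,0.26,0,0,-1],[0,0.31,0,0,-1],[0,0.36,0,0,-1],[0,0.41,0,0,-1],[0,0.45,0,0,-1]]'
python3 -m crank '[[0,0.03,0,0,-1],[0,0.06,0,0,-1],[0,0.08,0,0,-1],[0,0.08,-0.03,0,-1],[0,0.08,-0.07,0,-1],[0,0.08,-0.10,0,-1],[0,0.08,-0.12,0,-1],[0,0.08,-0.125,0,-1],[0,0.08,-0.125,0,-1],[0,0.08,-0.125,0,-1]]'

```

```text
clock: 9.95
position: [0.5377, 0.2327, 0.25]
ee_rot: [[-0.064, 0.998, 0.01], [0.998, 0.064, -0.0], [-0.001, 0.01, -1.0]]
wrist_force: [0.5, -0.1, -1.4]
finger_gap: 0.489
clock: 10.95
position: [0.5382, 0.313, 0.1264]
ee_rot: [[-0.064, 0.998, 0.011], [0.998, 0.064, 0.001], [-0.0, 0.011, -1.0]]
wrist_force: [-0.7, 0.4, -1.0]
finger_gap: 0.491
```

```bash

python3 -m crank '[[0,-0.002,-0.005,0,-1],[0,-0.002,-0.01,0,-1],[0,-0.002,-0.013,0,-1],[0,-0.002,-0.015,0,-1],[0,-0.002,-0.015,0,-1],[0,-0.002,-0.015,0,-1]]'
python3 -m crank '[[0,0,0,0,0.4],[0,0,0,0,0.4],[0,0,0,0,0.4],[0,0,0,0,0.4],[0,0,0.02,0,0.4],[0,0,0.05,0,0.4],[0,0,0.09,0,0.4],[0,0,0.13,0,0.4],[0,-0.02,0.15,0,0.5],[0,-0.07,0.16,0,0.5]]'
python3 -c "
from h import *
cap('wrist','w3')
cv2.imwrite('pics/w3c.png',cv2.imread('pics/w3.png')[:300])"
```

```text
clock: 11.55
position: [0.539, 0.311, 0.1125]
ee_rot: [[-0.064, 0.998, 0.013], [0.998, 0.064, 0.001], [0.0, 0.013, -1.0]]
wrist_force: [1.0, -1.3, 10.6]
finger_gap: 0.486
clock: 12.55
position: [0.5392, 0.246, 0.2748]
ee_rot: [[-0.07, 0.997, 0.017], [0.998, 0.07, 0.006], [0.005, 0.017, -1.0]]
wrist_force: [0.2, -0.1, -0.5]
finger_gap: 0.749
```

View pics/w3c.png

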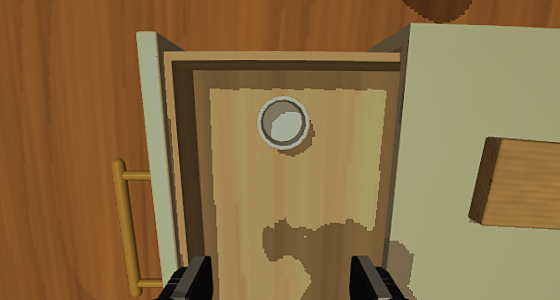

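```bash

python3 -m crank '[[0,-0.03,0,0,0.5],[0,-0.08,0,0,0.5],[0,-0.13,0,0,0.5],[0,-0.18,0,0,0.5],[0,-0.23,0,0,0.5],[0,-0.28,0,0,0.5],[0,-0.33,0,0,0.5],[0,-0.37,0,0,0.5],[0,-0.39,0,0,0.5],[0,-0.39,0,0,0.5]]'
python3 -c "
from h import *
st();cap('wrist','w4')
cv2.imwrite('pics/w4c.png',cv2.imread('pics/w4.png')[:320])
print(w2px('w4',[[ 0.5474,-0.310,0.052 ],[ 0.4635,-0.3206,0.052]]))"
```

```text
clock: 13.6
position: [0.5392, -0.1606, 0.274]
ee_rot: [[-0.053, 0.999, 0.014], [0.999, 0.053, -0.005], [-0.006, 0.014, -1.0]]
wrist_force: [-1.3, 0.3, 0.9]
finger_gap: 0.749
t 13.6 p [ 0.5392 -0.1606  0.274 ] z [ 0.014 -0.005 -1.   ] jawyaw 3.0 F [-1.3  0.3  0.9] gap 0.7489364187676655 q [ 0.44  0.46 -0.35  2.    0.24  0.71 -0.  ]
[[277.45877756 327.46077866]
 [197.96929971 332.73094913]]
```

View pics/w4c.png

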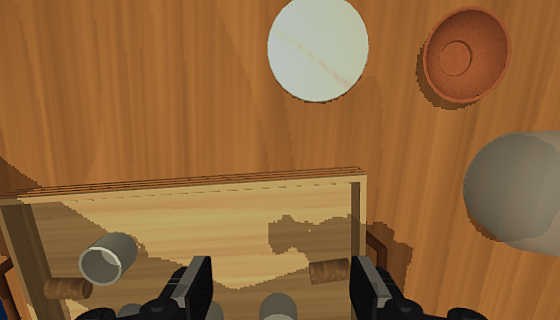

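```bash

python3 -c "
from h import *
print(px2w('w4',[[101,266],[317.5,49]],[.052,.01]))"
python3 -m crank '[[0.008,-0.05,0,0,0.5],[0.008,-0.10,-0.02,0,0.5],[0.008,-0.14,-0.05,0,0.5],[0.008,-0.149,-0.09,0,0.5],[0.008,-0.149,-0.13,0,0.5],[0.008,-0.149,-0.16,0,0.5],[0.008,-0.149,-0.175,0,0.5],[0.008,-0.149,-0.180,0,0.5],[0.008,-0.149,-0.180,0,0.5],[0.008,-0.149,-0.180,0,0.5]]'
python3 -m crank '[[0,0,0,0,-1],[0,0,0,0,-1],[0,0,0,0,-1],[0,0,0,0,-1],[0,0,0,0,-1],[0,0,0.02,0,-1],[0,0,0.05,0,-1],[0,0,0.09,0,-1],[0,0,0.13,0,-1],[0,0,0.155,0,-1]]'

```

```text
[[ 0.36923802 -0.24655509  0.052     ]
 [ 0.5715536  -0.03380672  0.01      ]]
clock: 14.65
position: [0.5484, -0.307, 0.0956]
ee_rot: [[-0.056, 0.998, 0.016], [0.998, 0.056, -0.005], [-0.005, 0.016, -1.0]]
wrist_force: [0.9, 0.4, -0.4]
finger_gap: 0.753
clock: 15.65
position: [0.5489, -0.3072, 0.2545]
ee_rot: [[-0.056, 0.998, 0.02], [0.998, 0.056, -0.006], [-0.007, 0.02, -1.0]]
wrist_force: [0.1, -0.0, -0.4]
finger_gap: 0.485
```

```bash

python3 -m crank '[[0,0.02,0,0,-1],[0,0.06,0,0,-1],[0,0.11,0,0,-1],[0,0.16,0,0,-1],[0,0.21,0,0,-1],[0,0.26,0,0,-1],[0,0.31,0,0,-1],[-0.003,0.36,0,0,-1],[-0.006,0.41,0,0,-1],[-0.007,0.45,0,0,-1]]'
python3 -m crank '[[0,0.04,0,0,-1],[0,0.08,0,0,-1],[0,0.10,0,0,-1],[0,0.10,-0.03,0,-1],[0,0.10,-0.07,0,-1],[0,0.10,-0.10,0,-1],[0,0.10,-0.12,0,-1],[0,0.10,-0.128,0,-1],[0,0.10,-0.128,0,-1],[0,0.10,-0.128,0,-1]]'

```

```text
clock: 16.65
position: [0.5412, 0.1459, 0.2555]
ee_rot: [[-0.057, 0.998, 0.021], [0.998, 0.057, -0.005], [-0.007, 0.021, -1.0]]
wrist_force: [0.3, 0.7, -0.7]
finger_gap: 0.489
clock: 17.65
position: [0.5417, 0.2461, 0.1286]
ee_rot: [[-0.057, 0.998, 0.023], [0.998, 0.057, -0.005], [-0.006, 0.022, -1.0]]
wrist_force: [-0.5, 0.2, -0.5]
finger_gap: 0.492
```

```bash

python3 -m crank '[[0,0,-0.007,0,-1],[0,0,-0.012,0,-1],[0,0,-0.015,0,-1],[0,0,-0.017,0,-1],[0,0,-0.017,0,-1],[0,0,-0.017,0,-1]]'
python3 -m crank '[[0,0,0,0,0.4],[0,0,0,0,0.4],[0,0,0,0,0.4],[0,0,0,0,0.4],[0,0,0.02,0,0.4],[0,0,0.05,0,0.4],[0,0,0.09,0,0.4],[0,0,0.13,0,0.4],[0,-0.02,0.15,0,0.5],[0,-0.07,0.16,0,0.5]]'
python3 -m crank '[[0,-0.03,0,0,0.5],[-0.01,-0.08,0,0,0.5],[-0.02,-0.13,0,0,0.5],[-0.03,-0.18,0,0,0.5],[-0.04,-0.23,0,0,0.5],[-0.05,-0.28,0,0,0.5],[-0.06,-0.32,0,0,0.5],[-0.07,-0.35,0,0,0.5],[-0.07,-0.36,0,0,0.5],[-0.07,-0.36,0,0,0.5]]'
python3 -c "
from h import *
st();cap('wrist','w5');cap('top','top5')
a=cv2.imread('pics/w5.png');b=cv2.imread('pics/top5.png')[130:310,150:480]
b=cv2.resize(b,None,fx=560/330,fy=560/330,interpolation=cv2.INTER_CUBIC)[:300]
cv2.imwrite('pics/c5.png',np.vstack([a[:300],b]))
print(w2px('w5',[[ 0.4635,-0.3206,0.052]]))"
```

```text
clock: 18.25
position: [0.5432, 0.2462, 0.1135]
ee_rot: [[-0.057, 0.998, 0.026], [0.998, 0.057, -0.004], [-0.005, 0.026, -1.0]]
wrist_force: [0.7, -2.7, 19.0]
finger_gap: 0.487
clock: 19.25
position: [0.5436, 0.1811, 0.2758]
ee_rot: [[-0.063, 0.998, 0.03], [0.998, 0.063, 0.001], [-0.001, 0.03, -1.0]]
wrist_force: [0.3, -0.5, -0.3]
finger_gap: 0.747
clock: 20.25
position: [0.4734, -0.1803, 0.2756]
ee_rot: [[-0.06, 0.998, 0.03], [0.998, 0.06, 0.0], [-0.001, 0.03, -1.0]]
wrist_force: [0.2, 0.9, 0.4]
finger_gap: 0.748
t 20.25 p [ 0.4734 -0.1803  0.2756] z [ 0.03  0.   -1.  ] jawyaw 3.4 F [0.2 0.9 0.4] gap 0.7475560423731794 q [ 0.52  0.39 -0.35  2.12  0.21  0.63  0.08]
[[256.27540884 319.86566123]]
```

View pics/c5.png

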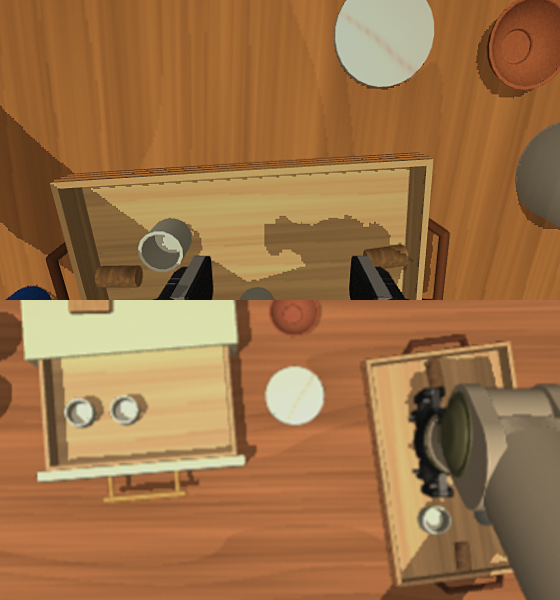

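```bash

python3 -m crank '[[-0.012,-0.05,0,0,0.5],[-0.012,-0.10,-0.02,0,0.5],[-0.012,-0.135,-0.05,0,0.5],[-0.012,-0.142,-0.09,0,0.5],[-0.012,-0.142,-0.13,0,0.5],[-0.012,-0.142,-0.16,0,0.5],[-0.012,-0.142,-0.175,0,0.5],[-0.012,-0.142,-0.181,0,0.5],[-0.012,-0.142,-0.181,0,0.5],[-0.012,-0.142,-0.181,0,0.5]]'
python3 -m crank '[[0,0,0,0,-1],[0,0,0,0,-1],[0,0,0,0,-1],[0,0,0,0,-1],[0,0,0,0,-1],[0,0,0.02,0,-1],[0,0,0.05,0,-1],[0,0,0.09,0,-1],[0,0,0.13,0,-1],[0,0,0.16,0,-1]]'

```

```text
clock: 21.35
position: [0.463, -0.3191, 0.0955]
ee_rot: [[-0.065, 0.997, 0.032], [0.998, 0.065, 0.001], [-0.001, 0.032, -0.999]]
wrist_force: [-0.5, -0.1, 0.2]
finger_gap: 0.755
clock: 22.35
position: [0.463, -0.3193, 0.2587]
ee_rot: [[-0.065, 0.997, 0.034], [0.998, 0.065, -0.0], [-0.003, 0.034, -0.999]]
wrist_force: [-0.3, -0.4, -1.6]
finger_gap: 0.505
```

```bash

python3 -m crank '[[0.01,0.02,0,0,-1],[0.02,0.06,0,0,-1],[0.03,0.11,0,0,-1],[0.04,0.15,0,0,-1],[0.05,0.20,0,0,-1],[0.06,0.25,0,0,-1],[0.07,0.30,0,0,-1],[0.08,0.34,0,0,-1],[0.081,0.38,0,0,-1],[0.081,0.42,0,0,-1]]'
python3 -m crank '[[0,0.04,0,0,-1],[0,0.07,0,0,-1],[0,0.078,0,0,-1],[0,0.078,-0.03,0,-1],[0,0.078,-0.07,0,-1],[0,0.078,-0.10,0,-1],[0,0.078,-0.12,0,-1],[0,0.078,-0.132,0,-1],[0,0.078,-0.132,0,-1],[0,0.078,-0.132,0,-1]]'

```

```text
clock: 23.35
position: [0.544, 0.1025, 0.2595]
ee_rot: [[-0.065, 0.997, 0.035], [0.998, 0.065, -0.0], [-0.002, 0.035, -0.999]]
wrist_force: [-0.1, 0.0, -0.7]
finger_gap: 0.504
clock: 24.35
position: [0.5444, 0.1804, 0.1283]
ee_rot: [[-0.065, 0.997, 0.036], [0.998, 0.065, 0.0], [-0.002, 0.036, -0.999]]
wrist_force: [-0.5, 0.7, -0.3]
finger_gap: 0.503
```

```bash

python3 -m crank '[[0,0,-0.007,0,-1],[0,0,-0.012,0,-1],[0,0,-0.014,0,-1],[0,0,-0.016,0,-1],[0,0,-0.016,0,-1],[0,0,-0.016,0,-1]]'
python3 -m crank '[[0,0,0,0,0.4],[0,0,0,0,0.4],[0,0,0,0,0.4],[0,0,0,0,0.4],[0,0,0.02,0,0.4],[0,0,0.05,0,0.4],[0,0,0.09,0,0.4],[0,0,0.13,0,0.4],[0,-0.02,0.15,0,0.5],[0,-0.07,0.16,0,0.5]]'
python3 -m crank '[[0,-0.03,0,0,0.5],[-0.01,-0.08,0,0,0.5],[-0.03,-0.13,0,0,0.5],[-0.06,-0.17,0,0,0.5],[-0.10,-0.20,0,0,0.5],[-0.13,-0.23,0,0,0.5],[-0.15,-0.26,0,0,0.5],[-0.16,-0.28,0,0,0.5],[-0.16,-0.28,0,0,0.5],[-0.16,-0.28,0,0,0.5]]'
python3 -c "
from h import *
st();cap('wrist','w6');cap('top','top6')
a=cv2.imread('pics/w6.png');b=cv2.imread('pics/top6.png')[130:310,150:480]
b=cv2.resize(b,None,fx=560/330,fy=560/330,interpolation=cv2.INTER_CUBIC)[:300]
cv2.imwrite('pics/c6.png',np.vstack([a[:300],b]))
print(w2px('w6',[[ 0.370,-0.246,0.052]]))"
```

```text
clock: 24.95
position: [0.5452, 0.1804, 0.1132]
ee_rot: [[-0.064, 0.997, 0.038], [0.998, 0.064, 0.0], [-0.002, 0.038, -0.999]]
wrist_force: [1.2, 0.3, 8.0]
finger_gap: 0.502
clock: 25.95
position: [0.5459, 0.1151, 0.2757]
ee_rot: [[-0.071, 0.997, 0.043], [0.997, 0.071, 0.004], [0.001, 0.043, -0.999]]
wrist_force: [1.3, 0.6, -0.3]
finger_gap: 0.749
clock: 26.95
position: [0.386, -0.165, 0.2758]
ee_rot: [[-0.069, 0.997, 0.043], [0.998, 0.069, 0.004], [0.001, 0.043, -0.999]]
wrist_force: [0.9, 0.4, 0.4]
finger_gap: 0.752
t 26.95 p [ 0.386  -0.165   0.2758] z [ 0.043  0.004 -0.999] jawyaw 4.0 F [0.9 0.4 0.4] gap 0.7523765443180942 q [ 0.58  0.29 -0.38  2.3   0.18  0.53  0.13]
[[248.50025884 269.2947584 ]]
```

View pics/c6.png

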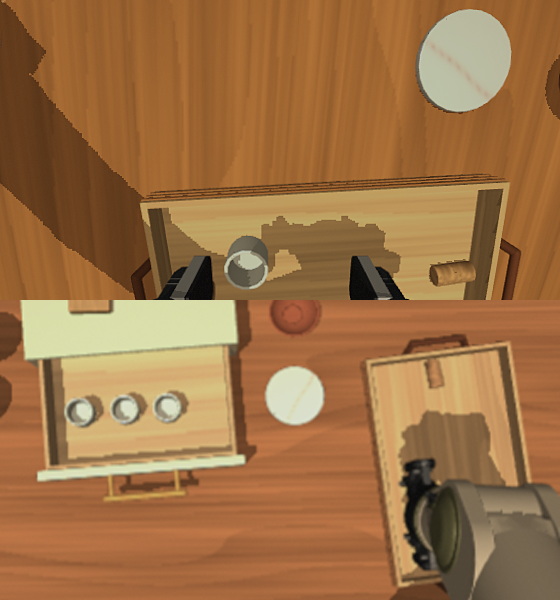

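```bash

python3 -m crank '[[-0.01,-0.04,0,0,0.5],[-0.018,-0.07,-0.02,0,0.5],[-0.018,-0.082,-0.05,0,0.5],[-0.018,-0.082,-0.09,0,0.5],[-0.018,-0.082,-0.13,0,0.5],[-0.018,-0.082,-0.16,0,0.5],[-0.018,-0.082,-0.175,0,0.5],[-0.018,-0.082,-0.181,0,0.5],[-0.018,-0.082,-0.181,0,0.5],[-0.018,-0.082,-0.181,0,0.5]]'
python3 -m crank '[[0,0,0,0,-1],[0,0,0,0,-1],[0,0,0,0,-1],[0,0,0,0,-1],[0,0,0,0,-1],[0,0,0.02,0,-1],[0,0,0.05,0,-1],[0,0,0.09,0,-1],[0,0,0.13,0,-1],[0,0,0.16,0,-1]]'

```

```text
clock: 28.05
position: [0.3694, -0.2451, 0.0938]
ee_rot: [[-0.075, 0.996, 0.043], [0.997, 0.074, 0.006], [0.003, 0.043, -0.999]]
wrist_force: [-0.5, -0.2, 0.4]
finger_gap: 0.751
clock: 29.05
position: [0.3694, -0.2444, 0.2561]
ee_rot: [[-0.075, 0.996, 0.043], [0.997, 0.075, 0.007], [0.004, 0.044, -0.999]]
wrist_force: [-0.1, -1.5, -0.8]
finger_gap: 0.503
```

```bash

python3 -m crank '[[0.02,0.02,0,0,-1],[0.05,0.05,0,0,-1],[0.08,0.09,0,0,-1],[0.11,0.13,0,0,-1],[0.14,0.17,0,0,-1],[0.16,0.21,0,0,-1],[0.175,0.25,0,0,-1],[0.178,0.29,0,0,-1],[0.178,0.33,0,0,-1],[0.178,0.35,0,0,-1]]'
python3 -m crank '[[0,0.01,0,0,-1],[0,0.01,0,0,-1],[0,0.01,-0.03,0,-1],[0,0.01,-0.07,0,-1],[0,0.01,-0.10,0,-1],[0,0.01,-0.12,0,-1],[0,0.01,-0.130,0,-1],[0,0.01,-0.130,0,-1],[0,0.01,-0.130,0,-1]]'

```

```text
clock: 30.05
position: [0.5466, 0.1101, 0.2565]
ee_rot: [[-0.08, 0.996, 0.042], [0.997, 0.079, 0.011], [0.007, 0.043, -0.999]]
wrist_force: [-1.1, -0.3, -0.2]
finger_gap: 0.503
clock: 30.95
position: [0.547, 0.1196, 0.1271]
ee_rot: [[-0.079, 0.996, 0.043], [0.997, 0.079, 0.011], [0.007, 0.044, -0.999]]
wrist_force: [-0.3, -0.6, -1.3]
finger_gap: 0.501
```

```bash

python3 -m crank '[[0,-0.004,-0.007,0,-1],[0,-0.004,-0.012,0,-1],[0,-0.004,-0.015,0,-1],[0,-0.004,-0.0165,0,-1],[0,-0.004,-0.0165,0,-1],[0,-0.004,-0.0165,0,-1]]'
python3 -m crank '[[0,0,0,0,0.4],[0,0,0,0,0.4],[0,0,0,0,0.4],[0,0,0,0,0.4],[0,0,0.02,0,0.4],[0,0,0.05,0,0.4],[0,0,0.09,0,0.4],[0,0,0.13,0,0.4],[-0.03,-0.03,0.15,0,0.5],[-0.06,-0.07,0.16,0,0.5]]'
python3 -m crank '[[-0.03,-0.03,0,0,0.5],[-0.05,-0.08,0,0,0.5],[-0.07,-0.13,0,0,0.5],[-0.08,-0.17,0,0,0.5],[-0.09,-0.22,0,0,0.5],[-0.10,-0.26,0,0,0.5],[-0.10,-0.30,0,0,0.5],[-0.10,-0.31,0,0,0.5],[-0.10,-0.31,0,0,0.5]]'
python3 -c "
from h import *
st();cap('wrist','w7');cap('top','top7')
a=cv2.imread('pics/w7.png');b=cv2.imread('pics/top7.png')[130:310,150:480]
b=cv2.resize(b,None,fx=560/330,fy=560/330,interpolation=cv2.INTER_CUBIC)[:240]
cv2.imwrite('pics/c7.png',np.vstack([a[:360],b]))
print(w2px('w7',[[ 0.376,-0.337,0.082]]))"
```

```text
clock: 31.55
position: [0.547, 0.1158, 0.1107]
ee_rot: [[-0.079, 0.996, 0.043], [0.997, 0.079, 0.011], [0.007, 0.044, -0.999]]
wrist_force: [-0.7, -0.5, -0.8]
finger_gap: 0.504
clock: 32.55
position: [0.4877, 0.0478, 0.2725]
ee_rot: [[-0.082, 0.996, 0.047], [0.997, 0.082, 0.012], [0.008, 0.047, -0.999]]
wrist_force: [-0.0, -2.8, -0.1]
finger_gap: 0.747
clock: 33.45
position: [0.3874, -0.2636, 0.2722]
ee_rot: [[-0.079, 0.996, 0.047], [0.997, 0.078, 0.012], [0.009, 0.048, -0.999]]
wrist_force: [0.2, 1.1, -0.5]
finger_gap: 0.748
t 33.45 p [ 0.3874 -0.2636  0.2722] z [ 0.047  0.012 -0.999] jawyaw 4.5 F [ 0.2  1.1 -0.5] gap 0.7481983329094298 q [ 1.14  0.45 -0.87  2.18  0.51  0.68  0.  ]
[[250.41397974 281.42362171]]
```

View pics/c7.png

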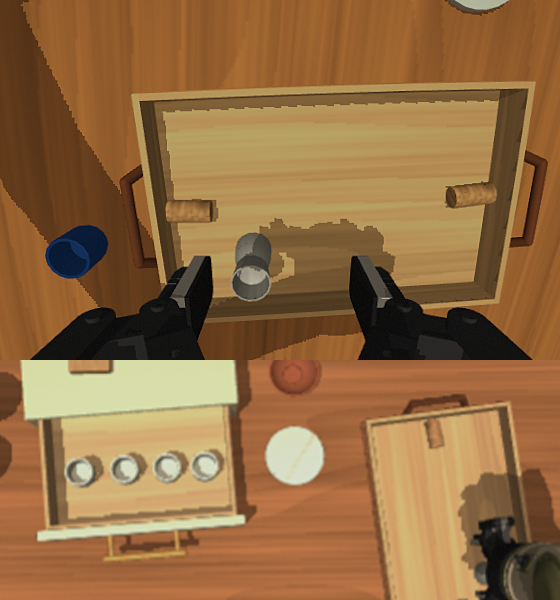

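```bash

python3 -m crank '[[-0.006,-0.04,0,0,0.5],[-0.013,-0.07,-0.02,0,0.5],[-0.013,-0.075,-0.05,0,0.5],[-0.013,-0.075,-0.09,0,0.5],[-0.013,-0.075,-0.12,0,0.5],[-0.013,-0.075,-0.14,0,0.5],[-0.013,-0.075,-0.150,0,0.5],[-0.013,-0.075,-0.152,0,0.5],[-0.013,-0.075,-0.152,0,0.5]]'
python3 -m crank '[[0,0,0,0,-1],[0,0,0,0,-1],[0,0,0,0,-1],[0,0,0,0,-1],[0,0,0,0,-1],[0,0,0,0,-1],[0,0,0.02,0,-1],[0,0,0.05,0,-1],[0,0,0.09,0,-1],[0,0,0.12,0,-1]]'

```

```text
clock: 34.45
position: [0.3755, -0.3352, 0.1211]
ee_rot: [[-0.085, 0.995, 0.047], [0.996, 0.084, 0.013], [0.009, 0.048, -0.999]]
wrist_force: [0.9, 0.6, -0.1]
finger_gap: 0.749
clock: 35.45
position: [0.3754, -0.3352, 0.2433]
ee_rot: [[-0.085, 0.995, 0.048], [0.996, 0.084, 0.012], [0.008, 0.049, -0.999]]
wrist_force: [0.5, -0.7, -1.5]
finger_gap: 0.395
```

```bash

python3 -m crank '[[0.01,0.02,0,0,-1],[0.03,0.05,0,0,-1],[0.06,0.09,0,0,-1],[0.09,0.13,0,0,-1],[0.12,0.18,0,0,-1],[0.15,0.22,0,0,-1],[0.17,0.26,0,0,-1],[0.1925,0.29,0,0,-1],[0.1925,0.301,0,0,-1],[0.1925,0.301,0,0,-1]]'
python3 -m crank '[[0,0,-0.03,0,-1],[0,0,-0.06,0,-1],[0,0,-0.08,0,-1],[0,0,-0.095,0,-1],[0,0,-0.10,0,-1],[0,0,-0.103,0,-1],[0,0,-0.103,0,-1],[0,0,-0.103,0,-1]]'

```

```text
clock: 36.45
position: [0.5677, -0.0322, 0.2436]
ee_rot: [[-0.088, 0.995, 0.048], [0.996, 0.087, 0.013], [0.009, 0.049, -0.999]]
wrist_force: [-0.0, -0.3, -0.7]
finger_gap: 0.393
clock: 37.25
position: [0.5681, -0.0323, 0.1414]
ee_rot: [[-0.088, 0.995, 0.049], [0.996, 0.087, 0.013], [0.009, 0.05, -0.999]]
wrist_force: [0.1, -1.3, -0.7]
finger_gap: 0.393
```

```bash

python3 -m crank '[[0,-0.002,-0.006,0,-1],[0,-0.002,-0.011,0,-1],[0,-0.002,-0.014,0,-1],[0,-0.002,-0.016,0,-1],[0,-0.002,-0.016,0,-1],[0,-0.002,-0.016,0,-1]]'

```

```text
clock: 37.85
position: [0.5679, -0.0341, 0.126]
ee_rot: [[-0.088, 0.995, 0.049], [0.996, 0.088, 0.012], [0.008, 0.05, -0.999]]
wrist_force: [-3.8, -1.1, 11.7]
finger_gap: 0.394
```

```bash

python3 -m crank '[[0,0,0,0,0.3],[0,0,0,0,0.3],[0,0,0,0,0.3],[0,0,0,0,0.3],[0,0,0.02,0,0.3],[0,0,0.05,0,0.3],[0,0,0.09,0,0.3],[0,0,0.13,0,0.3],[-0.03,0,0.13,0,0],[-0.06,0.02,0.13,0,-0.4]]'
python3 -m crank '[[-0.02,0.04,0,0,-0.4],[-0.04,0.08,0,0,-0.4],[-0.06,0.12,0,0,-0.4],[-0.08,0.16,0,0,-0.4],[-0.097,0.20,0,-1.5,-0.4],[-0.102,0.215,0,-1.5,-0.4],[-0.102,0.215,0,-1.5,-0.4],[-0.102,0.215,0,-1.5,-0.4]]'
python3 -c "
from h import *
st();cap('wrist','w8');cap('top','top8')
a=cv2.imread('pics/w8.png');b=cv2.imread('pics/top8.png')[130:310,150:480]
b=cv2.resize(b,None,fx=560/330,fy=560/330,interpolation=cv2.INTER_CUBIC)[:300]
cv2.imwrite('pics/c8.png',np.vstack([a[:300],b]))
print(w2px('w8',[[ 0.402,.266,0.0775],[.408,.141,.0775]]))"
```

```text
clock: 38.85
position: [0.5078, -0.0162, 0.2567]
ee_rot: [[-0.084, 0.995, 0.051], [0.996, 0.083, 0.011], [0.007, 0.052, -0.999]]
wrist_force: [-0.0, 0.0, 0.0]
finger_gap: 0.345
clock: 39.65
position: [0.4058, 0.1985, 0.2565]
ee_rot: [[-0.058, 0.997, 0.051], [0.998, 0.058, 0.009], [0.006, 0.052, -0.999]]
wrist_force: [0.5, 0.1, 0.1]
finger_gap: 0.304
t 39.65 p [0.4058 0.1985 0.2565] z [ 0.051  0.009 -0.999] jawyaw 3.3 F [0.5 0.1 0.1] gap 0.3044333763648197 q [-0.02  0.42 -0.76  2.25  0.57  0.61 -1.15]
[[267.11010672 117.5523433 ]
 [267.53950788 271.45194494]]
```

View pics/c8.png

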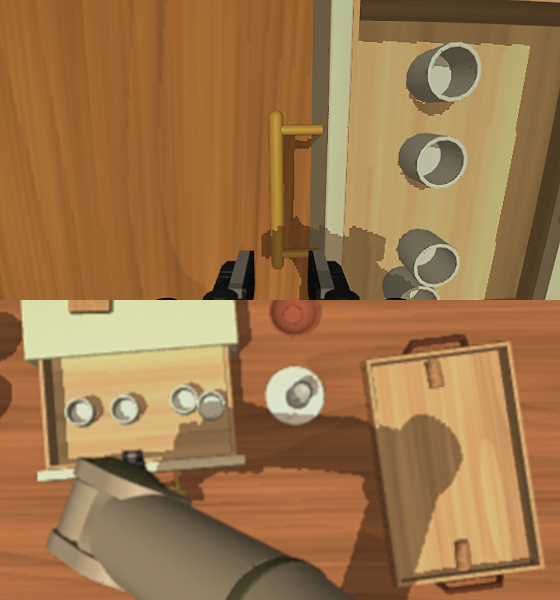

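```bash

python3 -m crank '[[0.03,-0.04,0,0,-0.4],[0.06,-0.08,0,0,-0.4],[0.08,-0.12,0,0,-0.4],[0.10,-0.15,0,0,-0.4],[0.10,-0.15,0,0,-0.4]]'
python3 -c "
from h import *
st();cap('wrist','w9');cap('scene','scene9')
a=cv2.imread('pics/w9.png')[:290];b=cv2.imread('pics/scene9.png')[160:300,200:460]
b=cv2.resize(b,None,fx=560/260,fy=560/260,interpolation=cv2.INTER_CUBIC)
cv2.imwrite('pics/c9.png',np.vstack([a,b])); print(b.shape)"
```

```text
clock: 40.25
position: [0.5083, 0.0409, 0.2556]
ee_rot: [[-0.045, 0.998, 0.05], [0.999, 0.045, 0.007], [0.004, 0.05, -0.999]]
wrist_force: [0.4, 0.7, 0.1]
finger_gap: 0.3
t 40.25 p [0.5083 0.0409 0.2556] z [ 0.05   0.007 -0.999] jawyaw 2.6 F [0.4 0.7 0.1] gap 0.30003161889119356 q [ 0.35  0.49 -0.76  2.13  0.57  0.67 -0.74]
(302, 560, 3)
```

View pics/c9.png

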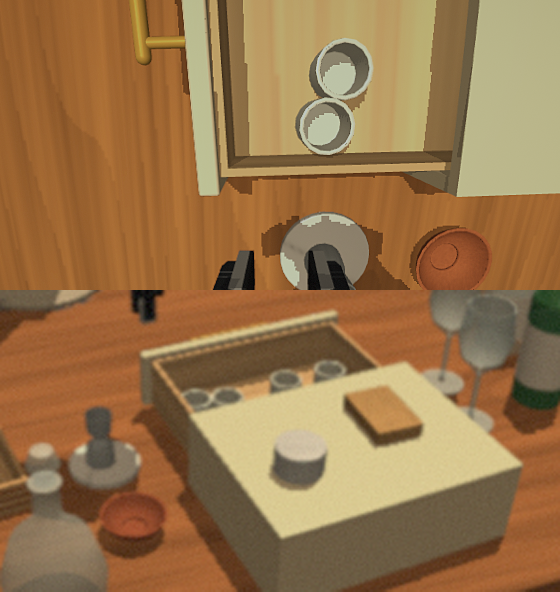

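```bash

python3 -c "
from h import *
print(px2w('w9',[[343,68],[325,126]],.068), px2w('w8',[[276,115],[278,265]],.0775))"
python3 -m crank '[[0,0.03,0,0,-0.4],[-0.03,0.06,0,0,-0.4],[-0.06,0.10,0,0,-0.4],[-0.08,0.14,0,0.8,-0.4],[-0.10,0.16,0,0.8,-0.4],[-0.10,0.16,0,0.8,-0.4],[-0.10,0.16,0,0.8,-0.4]]'

```

```text
[[0.56015833 0.14606875 0.068     ]
 [0.55003246 0.10351981 0.068     ]] [[0.40842528 0.26817598 0.0775    ]
 [0.41648289 0.1472674  0.0775    ]]
clock: 41.05
position: [0.4053, 0.2062, 0.2562]
ee_rot: [[-0.068, 0.996, 0.05], [0.998, 0.068, 0.009], [0.006, 0.051, -0.999]]
wrist_force: [0.2, -0.6, -0.2]
finger_gap: 0.301
```

```bash

python3 -m crank '[[0.002,0,-0.04,0,-0.4],[0.002,0,-0.07,0,-0.4],[0.002,0,-0.09,0,-0.4],[0.002,0,-0.11,0,-0.4],[0.002,0,-0.122,0,-0.4],[0.002,0,-0.127,0,-0.4],[0.002,0,-0.127,0,-0.4]]'
python3 -m crank '[[0,0,0,0,-1],[0,0,0,0,-1],[0,0,0,0,-1],[0,0,0,0,-1],[0.005,0,0,0,-1],[0.01,0.0006,0,0,-1],[0.02,0.0012,0,0,-1]]'

```

```text
clock: 41.75
position: [0.4074, 0.2057, 0.1288]
ee_rot: [[-0.068, 0.996, 0.05], [0.998, 0.067, 0.008], [0.005, 0.05, -0.999]]
wrist_force: [0.3, 1.0, 0.9]
finger_gap: 0.297
clock: 42.45
position: [0.427, 0.2068, 0.1293]
ee_rot: [[-0.068, 0.996, 0.049], [0.998, 0.068, 0.008], [0.005, 0.05, -0.999]]
wrist_force: [-1.1, -1.2, 6.8]
finger_gap: 0.101
```

```bash

python3 -m crank '[[0.008,0.0005,0,0,-1],[0.018,0.001,0,0,-1],[0.028,0.0017,0,0,-1],[0.038,0.0023,0,0,-1],[0.048,0.003,0,0,-1],[0.058,0.0035,0,0,-1],[0.068,0.004,0,0,-1],[0.078,0.0047,0,0,-1],[0.088,0.0053,0,0,-1],[0.098,0.006,0,0,-1]]'
python3 -m crank '[[0.008,0.0005,0,0,-1],[0.016,0.001,0,0,-1],[0.024,0.0015,0,0,-1],[0.032,0.002,0,0,-1],[0.036,0.0022,0,0,-1],[0.040,0.0025,0,0,-1],[0.040,0.0025,0,0,-1]]'
python3 -m crank '[[0.003,0,0,0,-1],[0.006,0,0,0,-1],[0.008,0,0,0,-1],[0.008,0,0,0,-1]]'

```

```text
clock: 43.45
position: [0.5258, 0.2133, 0.1294]
ee_rot: [[-0.069, 0.996, 0.05], [0.998, 0.069, 0.009], [0.005, 0.05, -0.999]]
wrist_force: [-2.2, 4.2, 1.5]
finger_gap: 0.102
clock: 44.15
position: [0.5665, 0.216, 0.1294]
ee_rot: [[-0.069, 0.996, 0.05], [0.998, 0.068, 0.009], [0.006, 0.051, -0.999]]
wrist_force: [0.5, 4.4, 0.8]
finger_gap: 0.104
clock: 44.55
position: [0.5747, 0.2165, 0.1294]
ee_rot: [[-0.069, 0.996, 0.051], [0.998, 0.069, 0.01], [0.007, 0.051, -0.999]]
wrist_force: [0.4, 5.9, 0.7]
finger_gap: 0.1
```

```bash

python3 -m crank '[[0.002,0,0,0,-1],[0.004,-0.001,0,0,-1],[0.004,-0.001,0,0,-1]]'
python3 -m crank '[[0.002,0,0,0,-1],[0.004,0,0,0,-1],[0.004,0,0,0,-1]]'
```

```text
clock: 44.85
position: [0.5761, 0.2165, 0.1294]
ee_rot: [[-0.071, 0.996, 0.047], [0.997, 0.07, 0.011], [0.007, 0.047, -0.999]]
wrist_force: [-11.0, 6.1, 8.0]
finger_gap: 0.103
clock: 45.15
position: [0.5765, 0.2166, 0.1293]
ee_rot: [[-0.072, 0.997, 0.041], [0.997, 0.072, 0.009], [0.006, 0.042, -0.999]]
wrist_force: [-14.7, 3.0, 13.9]
finger_gap: 0.105
```

```bash

python3 -m crank '[[0,0,0,0,-0.4],[0,0,0,0,-0.4],[0,0,0,0,-0.4],[0,0,0.03,0,-0.4],[0,0,0.07,0,-0.4],[0,0,0.11,0,-0.4],[-0.03,-0.02,0.13,0,-0.4],[-0.06,-0.04,0.13,0,-0.4],[-0.09,-0.08,0.13,0,-0.4],[-0.09,-0.11,0.13,0,-0.4]]'
python3 -m crank '[[0,-0.05,0,0,-0.4],[0,-0.10,0,0,-0.4],[0,-0.15,0,0,-0.4],[0,-0.20,0,0,-0.4],[0,-0.25,0,0,-0.4],[0,-0.30,0,0,-0.4],[-0.02,-0.35,0,0,-0.4],[-0.04,-0.40,0,0,-0.4],[-0.06,-0.40,0,0,-0.4],[-0.06,-0.40,0,0,-0.4]]'
python3 -c "
from h import *
st();cap('top','top10')
a=cv2.imread('pics/top10.png')
b=cv2.resize(a[50:210,150:350],None,fx=3.7,fy=3.7,interpolation=cv2.INTER_CUBIC)
cv2.imwrite('pics/c10.png',b)"
```

```text
clock: 46.15
position: [0.483, 0.1043, 0.2594]
ee_rot: [[-0.074, 0.996, 0.04], [0.997, 0.074, 0.005], [0.002, 0.04, -0.999]]
wrist_force: [1.6, 0.2, -0.1]
finger_gap: 0.298
clock: 47.15
position: [0.4191, -0.299, 0.2584]
ee_rot: [[-0.067, 0.997, 0.036], [0.998, 0.067, 0.004], [0.002, 0.036, -0.999]]
wrist_force: [0.4, 0.7, 0.4]
finger_gap: 0.301
t 47.15 p [ 0.4191 -0.299   0.2584] z [ 0.036  0.004 -0.999] jawyaw 3.8 F [0.4 0.7 0.4] gap 0.3005097943452131 q [ 1.11  0.52 -0.83  2.1   0.57  0.72 -0.02]
```

View pics/c10.png

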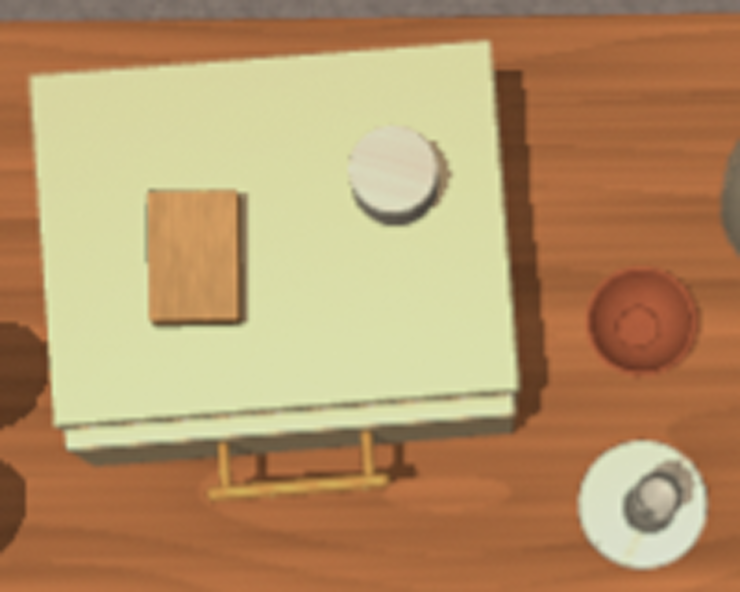

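```bash
python3 - <<'E'
from h import *
np.set_printoptions(precision=4,suppress=True)
T=lambda l:[(150+x/3.7,50+y/3.7) for x,y in l]
def off(fn,cab,fr,h):
    c=px2w(fn,cab,.11); f=px2w(fn,fr,.097); h=px2w(fn,h,.0775)
    d=c[0]-c[1]; d=d[:2]/np.linalg.norm(d[:2]); n=np.array([d[1],-d[0]])
    print("front face->plate",(c.mean(0)-f.mean(0))[:2]@n,"handle->plate",(c.mean(0)-h.mean(0))[:2]@n)
off("top10",T([(55,427),(517,392)]),T([(68,452),(515,415)]),T([(210,495),(387,482)]))
B=lambda l:[(155+(x-450)/1.8,145+y/1.8) for x,y in l]
print("coaster",px2w("top10",T([(643,504)]),.01),"jig top",px2w("top10",T([(658,496)]),.086))
E
```

```text
front face->plate 0.014585702669719414 handle->plate 0.05053453451590331
coaster [[ 0.5704 -0.0357  0.01  ]] jig top [[ 0.5665 -0.0387  0.086 ]]
```

```bash
python3 -c "
from h import *
print(env.finish_job()); st()"
```

```text
the job is handed in; nothing more can be done
None
the job is handed in; nothing more can be done
```

I've handed the job in: four white cups are in the shut drawer and the jigger is on the coaster. It took about 47 s of robot time.

- **Drawer:** I pulled it out about 17 cm by the handle. It is now pushed back against its stop, at about 15 N. In the last top view the drawer face is 14.6 mm in front of the cabinet's top plate and the handle 50.5 mm, where 15 mm and 50 mm mean fully shut.
- **Cups:** Only four were present. One was knocked about 3 cm aside in the drawer while the arm was elsewhere, and it came to rest against its neighbour. The last pictures before closing showed all four upright on the drawer floor. I could not see them after the drawer was shut.
- **Jigger:** It stands upright, about 5 mm off the coaster's centre.
- **Everything else:** Both corks were still in the basket when I last saw the whole basket, before closing the drawer. I left the decanter, glasses, olive dish and blue look-alike alone. The arm is clear of everything.
- **Disagreements:** The tool drifted up to about 3 degrees off vertical during the run, and I allowed for it. My two readings of the open handle's position differed by about 4 mm, but the grasp still worked.

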